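# Transfer a row of sample vials to the reader rack in reverse order

### The arm

A 6-joint arm with a two-finger parallel gripper is mounted at the origin on a cart in front of the work surface, level with it; the furniture and walls round the work are solid. World frame = base frame: x ahead of the robot, y to its left, z up, the work surface at z = 0. Lengths are in m, angles in rad, forces in N, time in s.
With the tool pointing down it reaches from about 0.3 to 0.775 m from the base axis. Payload 14.6 kg.
Tool frame: the origin (TCP) lies at the very end of the fingers, on their centre line; the grasp point (between the pads) lies 19 mm behind it; z points along the fingers, y is the line along which they close (so a half turn about z gives the same grasp; the last joint's range is limited). The gripper opens to 85 mm and grips with 20 to 120 N. Pads are 22 mm wide; open, the fingers measure 114 mm over their backs; the gripper's body (76 mm by 85 mm) begins 54 mm behind the grasp point. The pads swing forward as they close: fully open they stand 13 mm farther back than shut.
Start: joints at [-1.293, 0.3, 1.521, -0, 1.321, -0.067], TCP at [0.186, -0.518, 0.231] pointing down, gripper open.
Joint ranges: [-3.03, 3.03], [-0.79, 2.21], [0.23, 2.52], [-1.04, 4.18], [0, 3.07], [-2.55, 2.55]. Speed limits (rad/s): [2.22, 2.22, 2.57, 3.14, 3.14, 3.14].

### API

Orientations are given as a unit quaternion [x, y, z, w].
In Python, from station import r gives the robot as it stands. The module is installed in compiled form; this text tells all that it offers.
- The arm moves only by the tool arm_command, never from a script. Its arguments are lists of equal length, an entry for each row: "slide": the shift along the tool's x, y, z in cm, a list of three; "twist": the turn about the tool's z in degrees. In form: {"slide": [[dx, dy, dz], ...], "twist": [twist, ...]}. A call has 1 to 20 rows; each row shifts and turns the commanded pose from where the row before left it, along the tool's axes as they then stand; what a row does not reach is not made up. A row lasts 1/12 s, in which the tool goes at most 41.7 mm and 7.16 degrees, less where a joint would pass 70% of its speed; a pose out of reach is approached as far as the arm can. A call is refused whole if a number of a shift passes 4.17 or a number of a turn 7.16, either way. A call with a gripper value outside its range is refused whole. "claw" is the opening, from 0 (shut) to 1 (fully open), set as the call begins (left out, the last holds). The fingers move at their own pace and stop on an object; "newtons" is the grip in N (left out, the last holds). Time passes only in rows, so rows that do not move let the fingers close. It gives the time, the measured TCP pose, the force, the opening and the grip force at its end, in the units of the state.
- r.get_state(): the state, without advancing time (a new reading comes with each control period).
- r.read_camera(name): name is "side" or "top"; returns (picture, depth): 480x640x3 uint8, red, green, blue; 480x640 float32, m along the optical axis (not along the pixel's ray), 0 where there is no reading.
- r.get_calibration(name): a dict with "K" (3x3 intrinsics, pixels), "D" ([k1, k2, p1, p2, k3] as OpenCV has them; the pictures are not rectified), "extrinsics" (4x4, takes a point from world to camera coordinates). Camera axes: x right, y up, looking along -z (the intrinsics and any distortion apply to the point x, -y, -z); pixel columns grow to the right and rows downward; lengths in m; the calibration is good to about 2 mm. A picture is of the moment at which its call begins. get_calibration takes no time and is no camera call.
- r.close_job(): hands the job in; it is judged then, once.
Trained networks look in the newest picture that a camera, given by its name, has taken for a name from the list of things; names that differ only in an ending like _2 or _b are one class to them, and where a whole thing is asked for, a point or a joint stands for the part that bears it (a point fixed in the world has none). Each returns a list of dicts, best first, with "score" (0 to 1); they miss things now and then, are a little off and sometimes report something else, mostly with a low value. They report only what shows in the picture. A call takes as long as a camera call.
- r.spot_in(camera, query): "centre" ([column, row] in pixels, amid what is visible of it).
The state is a dict: "time": time; "joints": joint angles; "qvel": joint speeds; "effort": joint torques, N m; "ee_pos": TCP position; "tcp_rot": TCP orientation; "wrist_force": force on the tool from outside, world axes, zero at the start; "torque": the same for the moment, N m; "finger_gap": finger opening in m; "grasp_force": force on a finger pad.
Only numpy, scipy, OpenCV 4.12 (cv2) and the standard library are available. Lean on these libraries where they do the work, as an engineer would, in place of code of your own. Each camera call takes 0.05 s, during which the arm holds its last target. There are 200 camera calls.

### The job

Move the four amber vials from the white rack into the dark grey rack in reverse order, because the reader takes that rack from the other end: seen from the robot, the vial from the left end of the white rack goes into the right end bay of the grey rack, the second from the left into the second from the right, and so on. Set each vial down upright on the floor of its own bay, tip none over, and leave all four standing there released; the coloured tags on the white rack show where each cap colour started.

Things in the scene. Friction and masses are not known exactly. Their poses are not given: they have to be found in the camera images.
- white_rack: White source rack, fixed: tray 56 x 228 x 18 mm with four open bays in a row, one vial in each. Origin: centre of underside; y along the row to its left end as the robot sees it, x away from the robot, z up. Bays 48 (x) by 52 (y) mm inside, centres at x = 0, y = +84, +28, -28, -84 mm (left to right); floor 4 mm and rim 18 mm above the bench, walls 4 mm thick.
- grey_rack: Dark grey destination rack, fixed, same size, bays and axes as the white rack; empty at the start, no tags. Either rack may be the left one on the bench. Keep wrist and arm clear of the wall cabinets above the back of the bench (fronts from about x = 0.62, lower edge about 0.35 m up) and of the microscope (about 0.4 m tall, near x = 0.38, y = 0.56).
- red_vial: Loose amber vial with a red cap, upright in a bay of the white rack: 27 mm diameter, 59 mm tall (body to 45 mm, then a cap of 26 mm diameter), 20 to 45 g; origin at the centre of its underside, z up along its axis. Grasp it round the upper half, fingers across the row (along rack x), tips above the rim.
- red_tag: Red tag, 10 x 26 x 18 mm, fixed on the robot-side wall of the white rack in front of the bay where the red-capped vial started; it stays there. Origin at the bottom middle of the side against the rack, 28 mm in -x of the bay centre; axes as the rack's.
- yellow_vial: Loose amber vial with a yellow cap, upright in a bay of the white rack: 27 mm diameter, 59 mm tall (body to 45 mm, then a cap of 26 mm diameter), 20 to 45 g; origin at the centre of its underside, z up along its axis. Grasp it round the upper half, fingers across the row (along rack x), tips above the rim.
- yellow_tag: Yellow tag, 10 x 26 x 18 mm, fixed on the robot-side wall of the white rack in front of the bay where the yellow-capped vial started; it stays there. Origin at the bottom middle of the side against the rack, 28 mm in -x of the bay centre; axes as the rack's.
- green_vial: Loose amber vial with a green cap, upright in a bay of the white rack: 27 mm diameter, 59 mm tall (body to 45 mm, then a cap of 26 mm diameter), 20 to 45 g; origin at the centre of its underside, z up along its axis. Grasp it round the upper half, fingers across the row (along rack x), tips above the rim.
- green_tag: Green tag, 10 x 26 x 18 mm, fixed on the robot-side wall of the white rack in front of the bay where the green-capped vial started; it stays there. Origin at the bottom middle of the side against the rack, 28 mm in -x of the bay centre; axes as the rack's.
- blue_vial: Loose amber vial with a blue cap, upright in a bay of the white rack: 27 mm diameter, 59 mm tall (body to 45 mm, then a cap of 26 mm diameter), 20 to 45 g; origin at the centre of its underside, z up along its axis. Grasp it round the upper half, fingers across the row (along rack x), tips above the rim.
- blue_tag: Blue tag, 10 x 26 x 18 mm, fixed on the robot-side wall of the white rack in front of the bay where the blue-capped vial started; it stays there. Origin at the bottom middle of the side against the rack, 28 mm in -x of the bay centre; axes as the rack's.

How it is judged:
At the end, for the whole second after the job is handed in: Each vial stands in the grey rack, in the bay that mirrors the one its tag marks on the white rack: within 15 mm of that bay's centre along the row and 14 mm across it, base within 4 mm of the bay floor height, tilted less than 0.12 rad, still (under 0.02 m/s) and released by the fingers (x of red_vial in the frame of grey_rack between -0.014 and 0.014 m and z of red_vial in the frame of grey_rack between 0 and 0.008 m and ((y of red_tag in the frame of white_rack between 0.064 and 0.104 m and y of red_vial in the frame of grey_rack between -0.099 and -0.069 m) or (y of red_tag in the frame of white_rack between 0.008 and 0.048 m and y of red_vial in the frame of grey_rack between -0.043 and -0.013 m) or (y of red_tag in the frame of white_rack between -0.048 and -0.008 m and y of red_vial in the frame of grey_rack between 0.013 and 0.043 m) or (y of red_tag in the frame of white_rack between -0.104 and -0.064 m and y of red_vial in the frame of grey_rack between 0.069 and 0.099 m)) and angle between each of red_vial, yellow_vial, green_vial, blue_vial's own z axis and vertical below 0.12 rad and linear speed of each of red_vial, yellow_vial, green_vial, blue_vial below 0.02 m/s and contact force between each of red_vial, yellow_vial, green_vial, blue_vial and the fingers below 0.05 N and x of yellow_vial in the frame of grey_rack between -0.014 and 0.014 m and z of yellow_vial in the frame of grey_rack between 0 and 0.008 m and ((y of yellow_tag in the frame of white_rack between 0.064 and 0.104 m and y of yellow_vial in the frame of grey_rack between -0.099 and -0.069 m) or (y of yellow_tag in the frame of white_rack between 0.008 and 0.048 m and y of yellow_vial in the frame of grey_rack between -0.043 and -0.013 m) or (y of yellow_tag in the frame of white_rack between -0.048 and -0.008 m and y of yellow_vial in the frame of grey_rack between 0.013 and 0.043 m) or (y of yellow_tag in the frame of white_rack between -0.104 and -0.064 m and y of yellow_vial in the frame of grey_rack between 0.069 and 0.099 m)) and x of green_vial in the frame of grey_rack between -0.014 and 0.014 m and z of green_vial in the frame of grey_rack between 0 and 0.008 m and ((y of green_tag in the frame of white_rack between 0.064 and 0.104 m and y of green_vial in the frame of grey_rack between -0.099 and -0.069 m) or (y of green_tag in the frame of white_rack between 0.008 and 0.048 m and y of green_vial in the frame of grey_rack between -0.043 and -0.013 m) or (y of green_tag in the frame of white_rack between -0.048 and -0.008 m and y of green_vial in the frame of grey_rack between 0.013 and 0.043 m) or (y of green_tag in the frame of white_rack between -0.104 and -0.064 m and y of green_vial in the frame of grey_rack between 0.069 and 0.099 m)) and x of blue_vial in the frame of grey_rack between -0.014 and 0.014 m and z of blue_vial in the frame of grey_rack between 0 and 0.008 m and ((y of blue_tag in the frame of white_rack between 0.064 and 0.104 m and y of blue_vial in the frame of grey_rack between -0.099 and -0.069 m) or (y of blue_tag in the frame of white_rack between 0.008 and 0.048 m and y of blue_vial in the frame of grey_rack between -0.043 and -0.013 m) or (y of blue_tag in the frame of white_rack between -0.048 and -0.008 m and y of blue_vial in the frame of grey_rack between 0.013 and 0.043 m) or (y of blue_tag in the frame of white_rack between -0.104 and -0.064 m and y of blue_vial in the frame of grey_rack between 0.069 and 0.099 m))); the robot touches nothing.
It fails at once if the red-capped vial is tipped over (angle between red_vial's own z axis and vertical above 0.7 rad).
It fails at once if the yellow-capped vial is tipped over (angle between yellow_vial's own z axis and vertical above 0.7 rad).
It fails at once if the green-capped vial is tipped over (angle between green_vial's own z axis and vertical above 0.7 rad).
It fails at once if the blue-capped vial is tipped over (angle between blue_vial's own z axis and vertical above 0.7 rad).
It also fails if it takes over 99 s, if anything falls off the work surface, if the arm or the gripper's body presses on something with over 40 N, if the wrist force passes 120 N, or if a joint passes its speed limit or range.

## Working session

There is one attempt and no reset: what is moved stays moved. The work goes in short steps, Python scripts to look and compute and a tool call to move; the robot and the scene stay as the last step left them, time stands still between calls to the robot, and variables do not carry over. Pictures are saved under pics/ and viewed, at most 14 in all, crops included, and the job is handed in when it is done.

Besides the shell and the picture viewer there is one more tool, called after "Request:" in YAML: its name, and indented under it one key for each argument. arm_command: Moves the arm, as the interface text tells. Its arguments: {"type":"object","properties":{"slide":{"type":"array"},"twist":{"type":"array"},"claw":{"type":"number"},"newtons":{"type":"number"}},"required":["slide","twist"]}

```bash
mkdir -p pics
cat > h.py <<'E'
import numpy as np, cv2
from station import r
def look(cam):
    im,d=r.read_camera(cam); return im,d
def P(cam,uv,d=None,z=None):
    c=r.get_calibration(cam); K=np.array(c["K"],float); D=np.array(c["D"],float); E=np.array(c["extrinsics"],float)
    uv=np.array(uv,float).reshape(-1,1,2)
    n=cv2.undistortPoints(uv,K,D).reshape(-1,2)
    ray=np.c_[n[:,0],-n[:,1],-np.ones(len(n))]
    R,t=E[:3,:3],E[:3,3]; o=-R.T@t; w=ray@R
    if z is not None: s=(z-o[2])/w[:,2]
    else: s=np.array(d,float)
    return o+w*np.reshape(s,(-1,1))
E
python3 - <<'E'
from h import *
for c in("top","side"):
    im,d=look(c); cv2.imwrite(f"pics/{c}0.png",im[:,:,::-1]); np.save(c+"d.npy",d)
    for n in ["white_rack","grey_rack"]+[a+b for b in("_vial","_tag") for a in("red","yellow","green","blue")]:
        L=r.spot_in(c,n)
        for q in L[:2]:
            u,v=q["centre"]; dd=d[int(v),int(u)]
            print(c,n,round(q["score"],2),np.round([u,v],0),np.round(P(c,[u,v],[dd])[0],3))
s=r.get_state(); print(s)
E
```

```text
top white_rack 0.86 [399. 242.] [ 0.465 -0.186  0.063]
top white_rack 0.48 [223. 223.] [0.517 0.156 0.005]
top grey_rack 0.56 [224. 224.] [0.514 0.152 0.014]
top red_vial 0.81 [442. 223.] [ 0.499 -0.272  0.063]
top yellow_vial 0.71 [363. 252.] [ 0.445 -0.118  0.067]
top green_vial 0.78 [418. 230.] [ 0.487 -0.224  0.065]
top blue_vial 0.6 [391. 238.] [ 0.472 -0.171  0.064]
top red_tag 0.42 [388. 239.] [ 0.47  -0.166  0.064]
top red_tag 0.38 [446. 239.] [ 0.477 -0.291  0.019]
top yellow_tag 0.54 [365. 266.] [ 0.425 -0.127  0.019]
top green_tag 0.4 [418. 248.] [ 0.46  -0.234  0.017]
side white_rack 0.56 [328. 341.] [ 0.489 -0.261  0.01 ]
side grey_rack 0.95 [342. 211.] [ 0.513  0.146 -0.001]
side red_vial 0.81 [340. 343.] [ 0.504 -0.293  0.04 ]
side yellow_vial 0.91 [311. 269.] [ 0.457 -0.135  0.045]
side yellow_vial 0.33 [318. 360.] [ 0.476 -0.301  0.014]
side green_vial 0.57 [332. 313.] [ 0.493 -0.241  0.046]
side green_vial 0.45 [319. 358.] [ 0.476 -0.3    0.016]
side blue_vial 0.76 [321. 286.] [ 0.476 -0.188  0.051]
side blue_vial 0.62 [341. 210.] [ 0.511  0.146 -0.   ]
side red_tag
[... 252 characters left out ...]
0.015]
{'time': 1.1, 'joints': array([-1.29257490e+00,  2.99888681e-01,  1.52097620e+00, -2.32654552e-05,
        1.32065384e+00, -6.65737004e-02]), 'qvel': array([-0.00087816, -0.00017185, -0.00048442,  0.0009445 , -0.00014967,
       -0.00132707]), 'effort': array([ 3.23541299e-04, -5.43351781e+01, -3.61978161e+01, -1.19432325e-04,
        5.93936584e-04,  2.62572411e-05]), 'ee_pos': array([ 0.18591069, -0.51763776,  0.23129687]), 'tcp_rot': array([ 9.85175815e-01,  1.71547699e-01, -7.30294573e-06,  3.79516497e-05]), 'wrist_force': array([-0.02060239, -0.27423284, -0.26080693]), 'torque': array([ 0.02694939, -0.00502809, -0.02443454]), 'grasp_force': 0.0, 'finger_gap': 0.08540413312385418}
```

View pics/top0.png

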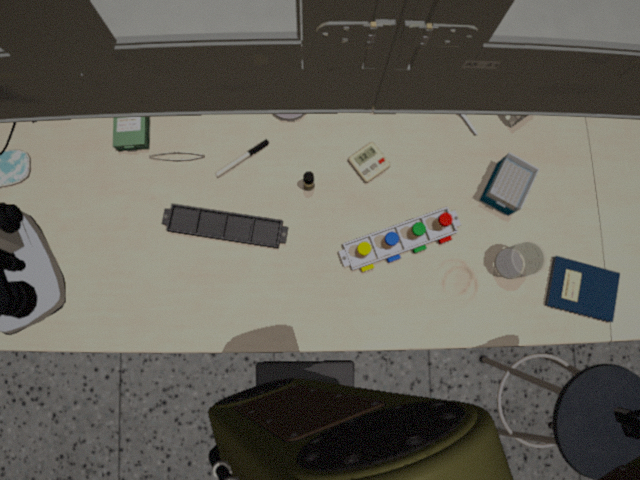

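View pics/side0.png

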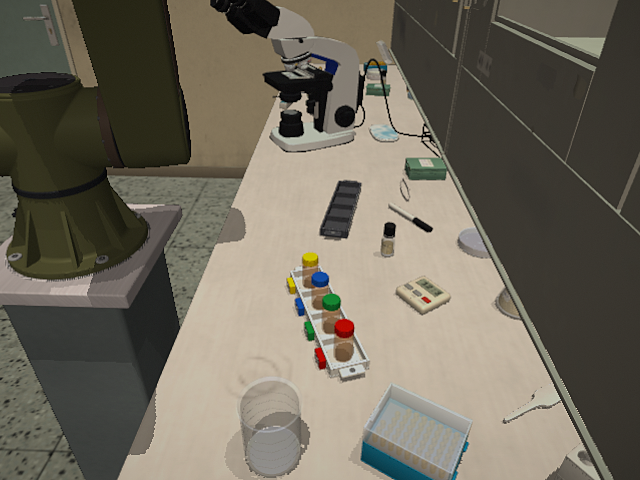

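The white rack is on the right, with (left to right) yellow (363,252), blue (391,238), green (418,230) and red (442,223). The empty grey rack is on the left, with its centre near (224,224). Next I'll measure both precisely.

```bash
cat > m.py <<'E'
from h import *
rng=dict(yellow=(22,35),blue=(100,125),green=(45,80),red=(0,8))
def cloud(c):
    im,d=look(c); v,u=np.mgrid[:480,:640]
    X=P(c,np.c_[u.ravel(),v.ravel()],d.ravel()).reshape(480,640,3); X[d<=0]=9
    return im,cv2.cvtColor(im,cv2.COLOR_RGB2HSV),X
def circ(p):  # centre of cap from top-face points
    (x,y),rad=cv2.minEnclosingCircle(p[:,:2].astype(np.float32)); return x,y,rad
if __name__=="__main__":
  for c in("top","side"):
    im,h,X=cloud(c)
    for n,(a,b) in rng.items():
        m=(h[...,0]>=a)&(h[...,0]<=b)&(h[...,1]>120)&(h[...,2]>50)&(X[...,2]>.053)&(X[...,2]<.075)&(abs(X[...,1])<.4)&(X[...,0]>.35)&(X[...,0]<.6)
        v,u=np.nonzero(m); p=P(c,np.c_[u,v],z=.063); q=X[m]
        print(c,n,m.sum(),"mean z63",p.mean(0)[:2].round(4),"depth",q.mean(0).round(4),np.round(circ(q),4))
    reg=(X[...,0]>.42)&(X[...,0]<.6)&(X[...,1]>.0)&(X[...,1]<.3)&(X[...,2]<.04)
    m=(reg&(h[...,2]<110)).astype(np.uint8)
    k,l,st,ce=cv2.connectedComponentsWithStats(m); i=1+st[1:,4].argmax()
    v,u=np.nonzero(l==i); p=P(c,np.c_[u,v],z=.014)[:,:2]
    (cx,cy),wh,an=cv2.minAreaRect(p.astype(np.float32))
    print(c,"grey",st[i],p.mean(0).round(4),"rect",np.round([cx,cy,*wh,an],4),"medz",np.median(X[l==i][:,2]))
    w,V=np.linalg.eigh(np.cov(p.T)); y=V[:,1]*np.sign(V[1,1]); print("yaw pca",np.degrees(np.arctan2(-y[0],y[1])))
E
python3 m.py
```

```text
top yellow 152 mean z63 [ 0.4536 -0.1207] depth [ 0.4536 -0.1208  0.063 ] [ 0.464  -0.1636  0.0577]
top blue 139 mean z63 [ 0.4718 -0.1726] depth [ 0.4718 -0.1726  0.063 ] [ 0.4719 -0.1724  0.0127]
top green 132 mean z63 [ 0.4895 -0.2249] depth [ 0.4895 -0.2248  0.0633] [ 0.4907 -0.225   0.0133]
top red 138 mean z63 [ 0.5076 -0.2775] depth [ 0.5076 -0.2775  0.0629] [ 0.5086 -0.2782  0.0138]
top grey [ 162  204  126   45 3466] [0.5093 0.1503] rect [5.10000e-01 1.51700e-01 2.53600e-01 5.93000e-02 8.05414e+01] medz 0.005849510048334727
yaw pca -9.44473698916523
side yellow 168 mean z63 [ 0.4554 -0.132 ] depth [ 0.4551 -0.1269  0.0594] [ 0.4632 -0.1747  0.0646]
side blue 201 mean z63 [ 0.4732 -0.1834] depth [ 0.4731 -0.1789  0.0595] [ 0.4728 -0.1764  0.014 ]
side green 231 mean z63 [ 0.4906 -0.2356] depth [ 0.4906 -0.232   0.0599] [ 0.4907 -0.2289  0.014 ]
side red 288 mean z63 [ 0.5083 -0.2878] depth [ 0.5084 -0.2845  0.0599] [ 0.5082 -0.2822  0.0143]
side grey [ 320  180   41   60 1553] [0.5095 0.1249] rect [5.12200e-01 1.38700e-01 2.67200e-01 5.94000e-02 8.03711e+01] medz 0.006348076458597418
yaw pca -9.141543554101007
```

```bash
cat > go.py <<'E'
import sys
from h import *
T=dict(yellow=(.4535,-.122),blue=(.472,-.174),green=(.490,-.2265),red=(.508,-.279),
 gyellow=(.4963,.0676),gblue=(.5054,.1229),ggreen=(.5146,.1781),gred=(.5237,.2334))
def state():
    s=r.get_state(); q=s["tcp_rot"]; yaw=np.degrees(2*np.arctan2(q[1],q[0])); return s,yaw
def plan(p,yaw,a,z=None):
    x,y=T[a]; Y=80.55 if a[0]=="g" and a!="green" else 109.1
    c,s=np.cos(np.radians(Y)),np.sin(np.radians(Y)); d=np.array([x,y])-p[:2]
    tw=(yaw-Y+180)%360-180
    print(a,"twist %.1f"%tw,"then slide cm x %.2f y %.2f"%(100*(d@[c,s]),100*(d@[s,-c])),"z now %.4f"%p[2])
if __name__=="__main__":
    s,yaw=state(); print(s["time"],s["ee_pos"].round(4),round(yaw,2),"gap",round(s["finger_gap"],4),s["grasp_force"],s["wrist_force"].round(1))
    for a in sys.argv[1:]: plan(s["ee_pos"],yaw,a)
E
python3 go.py yellow
```

```text
1.2 [ 0.1859 -0.5176  0.2313] 19.75 gap 0.0855 0.0 [-0.6 -0.2  0.7]
yellow twist -89.3 then slide cm x 28.63 y 38.23 z now 0.2313
```

Request:
arm_command:
  slide:
    - [0,0,0]
    - [0,0,0]
    - [0,0,0]
    - [0,0,0]
    - [0,0,0]
    - [0,0,0]
    - [0,0,0]
    - [0,0,0]
    - [0,0,0]
    - [0,0,0]
    - [0,0,0]
    - [0,0,0]
    - [0,0,0]
    - [0,0,0]
  twist: [-6.4,-6.4,-6.4,-6.4,-6.4,-6.4,-6.4,-6.4,-6.4,-6.4,-6.4,-6.4,-6.4,-6.1]
  claw: 1
  newtons: 30

```text
time: 2.37
ee_pos: [0.1859, -0.5176, 0.2313]
tcp_rot: [0.578, 0.816, -0.0, 0.0]
wrist_force: [0.1, 0.2, 0.0]
finger_gap: 0.0856
grasp_force: 0.0
```

```bash
python3 go.py yellow
```

```text
2.3667 [ 0.1859 -0.5176  0.2313] 109.38 gap 0.0856 0.0 [0.1 0.2 0. ]
yellow twist 0.3 then slide cm x 28.63 y 38.23 z now 0.2313
```

Request:
arm_command:
  slide:
    - [1.6,2.12,0.5]
    - [1.6,2.12,0.5]
    - [1.6,2.12,0.5]
    - [1.6,2.12,0.5]
    - [1.6,2.12,0.5]
    - [1.6,2.12,0.5]
    - [1.6,2.12,0.5]
    - [1.6,2.12,0.5]
    - [1.6,2.12,0.5]
    - [1.6,2.12,0.5]
    - [1.6,2.12,0.5]
    - [1.6,2.12,0.5]
    - [1.6,2.12,0.5]
    - [1.6,2.12,0.5]
    - [1.6,2.12,0.5]
    - [1.6,2.12,0.5]
    - [1.6,2.12,0.5]
    - [1.43,2.19,0.5]
    - [0,0,0]
    - [0,0,0]
  twist: [0.3,0,0,0,0,0,0,0,0,0,0,0,0,0,0,0,0,0,0,0]

```text
time: 4.03
ee_pos: [0.4559, -0.1228, 0.141]
tcp_rot: [0.582, 0.813, -0.0, -0.0]
wrist_force: [-0.8, -0.8, -0.2]
finger_gap: 0.0858
grasp_force: 0.0
```

```bash
python3 go.py yellow
```

```text
4.0333 [ 0.4559 -0.1228  0.141 ] 108.88 gap 0.0858 0.0 [-0.8 -0.8 -0.2]
yellow twist -0.2 then slide cm x 0.15 y -0.21 z now 0.1410
```

Request:
arm_command:
  slide:
    - [0.15,-0.21,1.0]
    - [0,0,1.5]
    - [0,0,1.5]
    - [0,0,1.5]
    - [0,0,1.5]
    - [0,0,1.5]
    - [0,0,1.5]
    - [0,0,1.0]
    - [0,0,0.5]
    - [0,0,0]
  twist: [0,0,0,0,0,0,0,0,0,0]

```text
time: 4.87
ee_pos: [0.4525, -0.1231, 0.0254]
tcp_rot: [0.583, 0.813, -0.0, -0.001]
wrist_force: [-0.5, 0.0, -0.7]
finger_gap: 0.0855
grasp_force: 0.0
```

```bash
python3 go.py yellow
python3 - <<'E'
from h import *
im,_=look("side"); cv2.imwrite("pics/s1.png",cv2.resize(im[200:420,200:440,::-1],None,fx=2.5,fy=2.5))
E
```

```text
4.8667 [ 0.4525 -0.1231  0.0254] 108.71 gap 0.0855 0.0 [-0.5  0.  -0.7]
yellow twist -0.4 then slide cm x 0.07 y 0.13 z now 0.0254
```

View pics/s1.png

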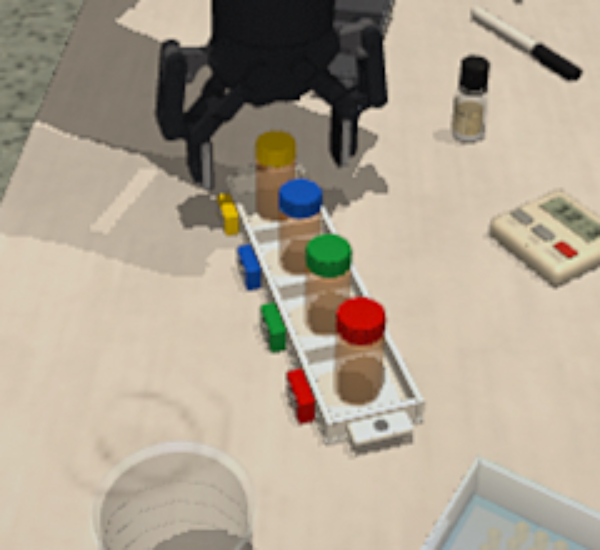

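The fingers stand either side of the yellow vial, which is at (275,175) in the crop, and clear of the rack. I'll close on it.

Request:
arm_command:
  slide:
    - [0,0,0]
    - [0,0,0]
    - [0,0,0]
    - [0,0,0]
    - [0,0,0]
    - [0,0,0]
    - [0,0,0]
    - [0,0,0]
    - [0,0,0]
    - [0,0,0]
    - [0,0,0]
    - [0,0,0]
  twist: [0,0,0,0,0,0,0,0,0,0,0,0]
  claw: 0
  newtons: 30

```text
time: 5.92
ee_pos: [0.4535, -0.1228, 0.0266]
tcp_rot: [0.582, 0.813, 0.0, 0.0]
wrist_force: [0.1, -0.2, 6.8]
finger_gap: 0.0262
grasp_force: 29.3
```

Request:
arm_command:
  slide:
    - [0,0,-0.5]
    - [0,0,-1]
    - [0,0,-1.5]
    - [0,0,-1.5]
    - [0,0,-1.5]
    - [0,0,-1.5]
    - [0,0,-1.5]
    - [0,0,-1.5]
    - [0,0,-1]
    - [0,0,0]
    - [0,0,0]
    - [0,0,0]
    - [0,0,0]
    - [0,0,0]
    - [0,0,0]
  twist: [0,0,0,0,0,0,0,0,0,5.7,5.7,5.7,5.7,5.7,0]

```text
time: 7.17
ee_pos: [0.4532, -0.1227, 0.1416]
tcp_rot: [0.766, 0.643, -0.0, 0.0]
wrist_force: [0.3, -0.5, 0.0]
finger_gap: 0.0257
grasp_force: 29.6
```

```bash
python3 go.py gyellow
```

```text
7.1667 [ 0.4532 -0.1227  0.1416] 79.99 gap 0.0257 29.627951681613922 [ 0.3 -0.5  0. ]
gyellow twist -0.6 then slide cm x 19.48 y 1.13 z now 0.1416
```

Request:
arm_command:
  slide:
    - [1.5,0.1,0]
    - [2,0.1,0]
    - [2,0.1,0]
    - [2,0.1,0]
    - [2,0.1,0]
    - [2,0.1,0]
    - [2,0.1,0]
    - [2,0.1,0]
    - [2,0.1,0]
    - [1.3,0.2,0]
    - [0.7,0,0]
    - [0,0,0]
    - [0,0,0]
  twist: [-0.6,0,0,0,0,0,0,0,0,0,0,0,0]

```text
time: 8.25
ee_pos: [0.4951, 0.0677, 0.1413]
tcp_rot: [0.761, 0.649, -0.0, -0.0]
wrist_force: [-0.6, 0.8, -0.3]
finger_gap: 0.0257
grasp_force: 29.6
```

```bash
python3 go.py gyellow
python3 - <<'E'
from h import *
im,_=look("side"); cv2.imwrite("pics/s2.png",cv2.resize(im[100:340,200:440,::-1],None,fx=2.5,fy=2.5))
E
```

```text
8.25 [0.4951 0.0677 0.1413] 80.96 gap 0.0257 29.629960656166077 [-0.6  0.8 -0.3]
gyellow twist 0.4 then slide cm x 0.01 y 0.12 z now 0.1413
```

View pics/s2.png

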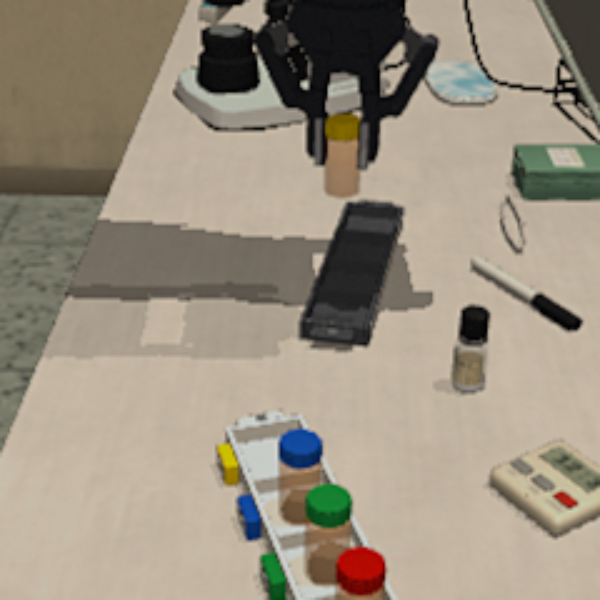

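Request:
arm_command:
  slide:
    - [0,0.1,1.0]
    - [0,0,1.5]
    - [0,0,1.5]
    - [0,0,1.5]
    - [0,0,1.5]
    - [0,0,1.5]
    - [0,0,1.3]
    - [0,0,0.8]
    - [0,0,0.4]
    - [0,0,0.3]
    - [0,0,0.1]
    - [0,0,0]
    - [0,0,0]
  twist: [0.4,0,0,0,0,0,0,0,0,0,0,0,0]

```text
time: 9.38
ee_pos: [0.4965, 0.0678, 0.0278]
tcp_rot: [0.764, 0.646, 0.0, 0.0]
wrist_force: [-0.2, 1.3, 0.4]
finger_gap: 0.0257
grasp_force: 29.6
```

```bash
python3 go.py gyellow
python3 - <<'E'
from h import *
im,_=look("side"); cv2.imwrite("pics/s3.png",cv2.resize(im[100:260,260:420,::-1],None,fx=3.5,fy=3.5))
E
```

```text
9.3833 [0.4965 0.0678 0.0278] 80.45 gap 0.0257 29.629116654396057 [-0.2  1.3  0.4]
gyellow twist -0.1 then slide cm x -0.02 y -0.02 z now 0.0278
```

View pics/s3.png

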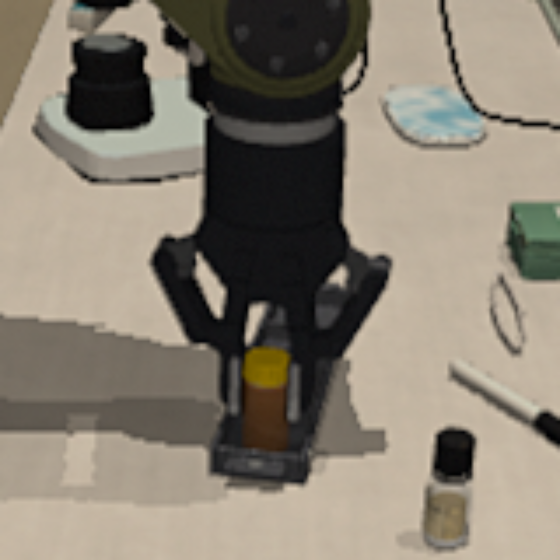

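The yellow vial sits in the nearest (right end) bay, centred at about (267,400) in the crop. I'll lower the last bit, feeling for the floor.

Request:
arm_command:
  slide:
    - [0,0,0.05]
    - [0,0,0.05]
    - [0,0,0.05]
    - [0,0,0]
    - [0,0,0]
  twist: [0,0,0,0,0]

```text
time: 9.85
ee_pos: [0.4966, 0.0679, 0.0266]
tcp_rot: [0.763, 0.646, 0.0, 0.0]
wrist_force: [-2.5, -0.2, 9.5]
finger_gap: 0.026
grasp_force: 30.5
```

Request:
arm_command:
  slide:
    - [0,0,0]
    - [0,0,0]
    - [0,0,0]
    - [0,0,0]
    - [0,0,0]
    - [0,0,0]
    - [0,0,0]
    - [0,0,0]
  twist: [0,0,0,0,0,0,0,0]
  claw: 1

```text
time: 10.52
ee_pos: [0.4962, 0.0678, 0.0258]
tcp_rot: [0.763, 0.646, -0.0, -0.0]
wrist_force: [0.0, 0.2, -0.3]
finger_gap: 0.0855
grasp_force: 0.0
```

Request:
arm_command:
  slide:
    - [0,0,-0.5]
    - [0,0,-1]
    - [0,0,-1.5]
    - [0,0,-1.5]
    - [0,0,-1.5]
    - [0,0,-1.5]
    - [0,0,-1.5]
    - [0,0,-1.5]
    - [0,0,-1]
    - [0,0,0]
    - [0,0,0]
    - [0,0,0]
    - [0,0,0]
    - [0,0,0]
    - [0,0,0]
    - [0,0,0]
  twist: [0,0,0,0,0,0,0,0,0,-5.7,-5.7,-5.7,-5.7,-5.7,0,0]

```text
time: 11.85
ee_pos: [0.4962, 0.0678, 0.1411]
tcp_rot: [0.582, 0.813, 0.0, 0.0]
wrist_force: [0.2, 0.4, 0.3]
finger_gap: 0.0853
grasp_force: 0.0
```

```bash
python3 go.py blue
```

```text
11.85 [0.4962 0.0678 0.1411] 108.78 gap 0.0853 0.0 [0.2 0.4 0.3]
blue twist -0.3 then slide cm x -22.06 y -10.20 z now 0.1411
```

Request:
arm_command:
  slide:
    - [-1.0,-0.5,0]
    - [-2,-0.95,0]
    - [-2,-0.95,0]
    - [-2,-0.95,0]
    - [-2,-0.95,0]
    - [-2,-0.95,0]
    - [-2,-0.95,0]
    - [-2,-0.95,0]
    - [-2,-0.95,0]
    - [-2,-0.95,0]
    - [-2,-0.8,0]
    - [-1.06,-0.35,0]
    - [0,0,0]
    - [0,0,0]
  twist: [-0.3,0,0,0,0,0,0,0,0,0,0,0,0,0]

```text
time: 13.02
ee_pos: [0.4726, -0.1739, 0.1407]
tcp_rot: [0.58, 0.815, 0.0, -0.0]
wrist_force: [-0.6, 0.5, -0.3]
finger_gap: 0.0854
grasp_force: 0.0
```

```bash
python3 go.py blue
python3 - <<'E'
from h import *
im,_=look("side"); cv2.imwrite("pics/s4.png",cv2.resize(im[150:390,240:440,::-1],None,fx=2.5,fy=2.5))
E
```

```text
13.0167 [ 0.4726 -0.1739  0.1407] 109.12 gap 0.0854 0.0 [-0.6  0.5 -0.3]
blue twist 0.0 then slide cm x 0.01 y -0.06 z now 0.1407
```

View pics/s4.png

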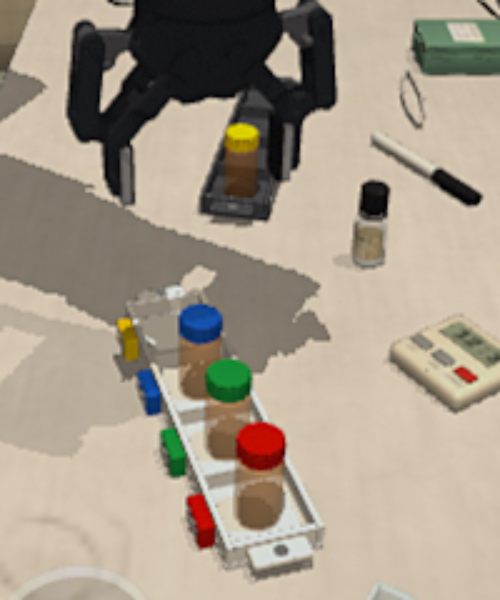

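Yellow stands upright in its bay at (240,160) in the crop. Now blue, gripped 4 mm lower.

Request:
arm_command:
  slide:
    - [0,-0.05,1.0]
    - [0,0,1.5]
    - [0,0,1.5]
    - [0,0,1.5]
    - [0,0,1.5]
    - [0,0,1.5]
    - [0,0,1.5]
    - [0,0,1.2]
    - [0,0,0.7]
    - [0,0,0]
    - [0,0,0]
  twist: [0,0,0,0,0,0,0,0,0,0,0]

```text
time: 13.98
ee_pos: [0.4722, -0.1738, 0.0217]
tcp_rot: [0.579, 0.816, -0.0, -0.0]
wrist_force: [1.4, -0.6, 0.3]
finger_gap: 0.0854
grasp_force: 0.0
```

Request:
arm_command:
  slide:
    - [0,0,0]
    - [0,0,0]
    - [0,0,0]
    - [0,0,0]
    - [0,0,0]
    - [0,0,0]
    - [0,0,0]
    - [0,0,0]
    - [0,0,0]
    - [0,0,0]
    - [0,0,0]
    - [0,0,0]
  twist: [0,0,0,0,0,0,0,0,0,0,0,0]
  claw: 0

```text
time: 14.98
ee_pos: [0.4723, -0.1744, 0.0222]
tcp_rot: [0.579, 0.815, 0.0, 0.0]
wrist_force: [-1.7, 0.0, 5.7]
finger_gap: 0.0262
grasp_force: 29.4
```

Request:
arm_command:
  slide:
    - [0,0,-0.5]
    - [0,0,-1]
    - [0,0,-1.5]
    - [0,0,-1.5]
    - [0,0,-1.5]
    - [0,0,-1.5]
    - [0,0,-1.5]
    - [0,0,-1.5]
    - [0,0,-1.4]
    - [0,0,0]
    - [0,0,0]
    - [0,0,0]
    - [0,0,0]
    - [0,0,0]
    - [0,0,0]
  twist: [0,0,0,0,0,0,0,0,0,5.7,5.7,5.7,5.7,5.7,0]

```text
time: 16.23
ee_pos: [0.4722, -0.1743, 0.1415]
tcp_rot: [0.763, 0.646, 0.0, 0.0]
wrist_force: [-0.0, 0.8, -0.2]
finger_gap: 0.0263
grasp_force: 29.5
```

```bash
python3 go.py gblue
```

```text
16.2333 [ 0.4722 -0.1743  0.1415] 80.48 gap 0.0263 29.531503915786743 [-0.   0.8 -0.2]
gblue twist -0.1 then slide cm x 29.86 y -1.60 z now 0.1415
```

Request:
arm_command:
  slide:
    - [1,-0.1,0]
    - [2.2,-0.1,0]
    - [2.2,-0.1,0]
    - [2.2,-0.1,0]
    - [2.2,-0.1,0]
    - [2.2,-0.1,0]
    - [2.2,-0.1,0]
    - [2.2,-0.1,0]
    - [2.2,-0.1,0]
    - [2.2,-0.1,0]
    - [2.2,-0.1,0]
    - [2.2,-0.1,0]
    - [2.2,-0.1,0]
    - [1.6,-0.15,0]
    - [0.86,-0.15,0]
    - [0.2,0,0]
    - [0,0,0]
    - [0,0,0]
  twist: [0,0,0,0,0,0,0,0,0,0,0,0,0,0,0,0,0,0]

```text
time: 17.73
ee_pos: [0.5046, 0.1245, 0.1409]
tcp_rot: [0.762, 0.648, -0.0, 0.0]
wrist_force: [-0.1, -0.6, -0.2]
finger_gap: 0.0261
grasp_force: 29.5
```

```bash
python3 go.py gblue
```

```text
17.7333 [0.5046 0.1245 0.1409] 80.79 gap 0.0261 29.528803825378418 [-0.1 -0.6 -0.2]
gblue twist 0.2 then slide cm x -0.14 y 0.11 z now 0.1409
```

Lowering 11.8 cm to about z = 0.0225, ending gently.

Request:
arm_command:
  slide:
    - [-0.14,0.1,1.0]
    - [0,0,1.5]
    - [0,0,1.5]
    - [0,0,1.5]
    - [0,0,1.5]
    - [0,0,1.5]
    - [0,0,1.4]
    - [0,0,0.9]
    - [0,0,0.5]
    - [0,0,0.3]
    - [0,0,0.1]
    - [0,0,0.05]
    - [0,0,0.05]
    - [0,0,0]
    - [0,0,0]
  twist: [0,0,0,0,0,0,0,0,0,0,0,0,0,0,0]

```text
time: 18.98
ee_pos: [0.5056, 0.1235, 0.0232]
tcp_rot: [0.762, 0.648, 0.0, 0.0]
wrist_force: [-0.2, -0.2, 0.3]
finger_gap: 0.026
grasp_force: 29.5
```

```bash
python3 go.py gblue
```

```text
18.9833 [0.5056 0.1235 0.0232] 80.76 gap 0.026 29.522256553173065 [-0.2 -0.2  0.3]
gblue twist 0.2 then slide cm x -0.06 y -0.01 z now 0.0232
```

Request:
arm_command:
  slide:
    - [0,0,0.05]
    - [0,0,0.05]
    - [0,0,0.03]
    - [0,0,0]
    - [0,0,0]
  twist: [0,0,0,0,0]

```text
time: 19.4
ee_pos: [0.5056, 0.1235, 0.0221]
tcp_rot: [0.762, 0.648, 0.0, 0.0]
wrist_force: [-4.1, -1.2, 9.8]
finger_gap: 0.0263
grasp_force: 30.4
```

Request:
arm_command:
  slide:
    - [0,0,0]
    - [0,0,0]
    - [0,0,0]
    - [0,0,0]
    - [0,0,0]
    - [0,0,0]
    - [0,0,0]
    - [0,0,0]
  twist: [0,0,0,0,0,0,0,0]
  claw: 1

```text
time: 20.07
ee_pos: [0.5054, 0.1235, 0.0215]
tcp_rot: [0.762, 0.648, -0.0, -0.0]
wrist_force: [0.7, 0.7, -0.5]
finger_gap: 0.0855
grasp_force: 0.0
```

Request:
arm_command:
  slide:
    - [0,0,-0.5]
    - [0,0,-1]
    - [0,0,-1.5]
    - [0,0,-1.5]
    - [0,0,-1.5]
    - [0,0,-1.5]
    - [0,0,-1.5]
    - [0,0,-1.5]
    - [0,0,-1.4]
    - [0,0,0]
    - [0,0,0]
    - [0,0,0]
    - [0,0,0]
    - [0,0,0]
    - [0,0,0]
    - [0,0,0]
  twist: [0,0,0,0,0,0,0,0,0,-5.7,-5.7,-5.7,-5.7,-5.7,0,0]

```text
time: 21.4
ee_pos: [0.5055, 0.1235, 0.1412]
tcp_rot: [0.58, 0.815, 0.0, 0.0]
wrist_force: [-0.3, -0.9, -0.4]
finger_gap: 0.0857
grasp_force: 0.0
```

```bash
python3 go.py green
```

```text
21.4 [0.5055 0.1235 0.1412] 109.08 gap 0.0857 0.0 [-0.3 -0.9 -0.4]
green twist -0.0 then slide cm x -32.56 y -12.92 z now 0.1412
```

Request:
arm_command:
  slide:
    - [-1,-0.4,0]
    - [-2.2,-0.86,0]
    - [-2.2,-0.86,0]
    - [-2.2,-0.86,0]
    - [-2.2,-0.86,0]
    - [-2.2,-0.86,0]
    - [-2.2,-0.86,0]
    - [-2.2,-0.86,0]
    - [-2.2,-0.86,0]
    - [-2.2,-0.86,0]
    - [-2.2,-0.86,0]
    - [-2.2,-0.86,0]
    - [-2.2,-0.86,0]
    - [-2.2,-0.86,0]
    - [-1.9,-0.9,0]
    - [-1.06,-0.44,0]
    - [0,0,0]
    - [0,0,0]
  twist: [0,0,0,0,0,0,0,0,0,0,0,0,0,0,0,0,0,0]

```text
time: 22.9
ee_pos: [0.4906, -0.2266, 0.1404]
tcp_rot: [0.58, 0.815, 0.0, -0.0]
wrist_force: [0.9, -0.2, -0.2]
finger_gap: 0.0853
grasp_force: 0.0
```

```bash
python3 go.py green
python3 - <<'E'
from h import *
im,_=look("side"); cv2.imwrite("pics/s5.png",cv2.resize(im[150:390,240:440,::-1],None,fx=2.5,fy=2.5))
E
```

```text
22.9 [ 0.4906 -0.2266  0.1404] 109.14 gap 0.0853 0.0 [ 0.9 -0.2 -0.2]
green twist 0.0 then slide cm x 0.03 y -0.05 z now 0.1404
```

View pics/s5.png

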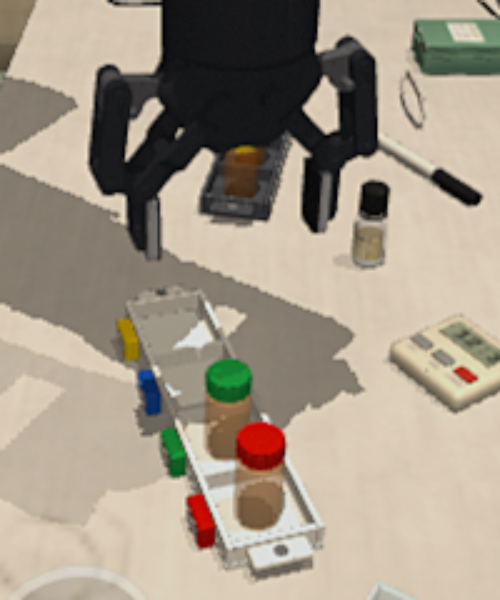

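Green (228,410) and red (260,480) in the crop are still standing, and the gripper is above green.

Request:
arm_command:
  slide:
    - [0,-0.05,1.0]
    - [0,0,1.5]
    - [0,0,1.5]
    - [0,0,1.5]
    - [0,0,1.5]
    - [0,0,1.5]
    - [0,0,1.5]
    - [0,0,1.2]
    - [0,0,0.7]
    - [0,0,0]
    - [0,0,0]
  twist: [0,0,0,0,0,0,0,0,0,0,0]

```text
time: 23.87
ee_pos: [0.4905, -0.2265, 0.0215]
tcp_rot: [0.579, 0.816, 0.0, -0.0]
wrist_force: [-0.1, 0.4, -0.3]
finger_gap: 0.0855
grasp_force: 0.0
```

Request:
arm_command:
  slide:
    - [0,0,0]
    - [0,0,0]
    - [0,0,0]
    - [0,0,0]
    - [0,0,0]
    - [0,0,0]
    - [0,0,0]
    - [0,0,0]
    - [0,0,0]
    - [0,0,0]
    - [0,0,0]
    - [0,0,0]
  twist: [0,0,0,0,0,0,0,0,0,0,0,0]
  claw: 0

```text
time: 24.87
ee_pos: [0.4906, -0.2268, 0.0219]
tcp_rot: [0.579, 0.815, 0.0, 0.0]
wrist_force: [-0.7, 0.8, 5.4]
finger_gap: 0.0261
grasp_force: 29.5
```

Request:
arm_command:
  slide:
    - [0,0,-0.5]
    - [0,0,-1]
    - [0,0,-1.5]
    - [0,0,-1.5]
    - [0,0,-1.5]
    - [0,0,-1.5]
    - [0,0,-1.5]
    - [0,0,-1.5]
    - [0,0,-1.4]
    - [0,0,0]
    - [0,0,0]
    - [0,0,0]
    - [0,0,0]
    - [0,0,0]
    - [0,0,0]
  twist: [0,0,0,0,0,0,0,0,0,5.7,5.7,5.7,5.7,5.7,0]

```text
time: 26.12
ee_pos: [0.4903, -0.2267, 0.1412]
tcp_rot: [0.763, 0.646, 0.0, 0.0]
wrist_force: [0.1, -0.1, -1.5]
finger_gap: 0.0261
grasp_force: 29.5
```

```bash
python3 go.py ggreen
```

```text
26.1167 [ 0.4903 -0.2267  0.1412] 80.49 gap 0.0261 29.51685279607773 [ 0.1 -0.1 -1.5]
ggreen twist -0.1 then slide cm x 40.33 y -4.25 z now 0.1412
```

Request:
arm_command:
  slide:
    - [1,-0.22,0]
    - [2.3,-0.23,0]
    - [2.3,-0.23,0]
    - [2.3,-0.23,0]
    - [2.3,-0.23,0]
    - [2.3,-0.23,0]
    - [2.3,-0.23,0]
    - [2.3,-0.23,0]
    - [2.3,-0.23,0]
    - [2.3,-0.23,0]
    - [2.3,-0.23,0]
    - [2.3,-0.23,0]
    - [2.3,-0.23,0]
    - [2.3,-0.23,0]
    - [2.3,-0.23,0]
    - [2.3,-0.23,0]
    - [2.3,-0.23,0]
    - [1.6,-0.25,0]
    - [0.9,-0.1,0]
    - [0,0,0]
  twist: [0,0,0,0,0,0,0,0,0,0,0,0,0,0,0,0,0,0,0,0]

```text
time: 27.78
ee_pos: [0.5127, 0.1795, 0.1407]
tcp_rot: [0.76, 0.649, 0.0, -0.0]
wrist_force: [1.8, 0.1, -0.9]
finger_gap: 0.0263
grasp_force: 29.5
```

```bash
python3 go.py ggreen
```

```text
27.7833 [0.5127 0.1795 0.1407] 81.0 gap 0.0263 29.517628848552704 [ 1.8  0.1 -0.9]
ggreen twist 0.4 then slide cm x -0.11 y 0.21 z now 0.1407
```

Request:
arm_command:
  slide:
    - [-0.1,0.15,1.0]
    - [0,0,1.5]
    - [0,0,1.5]
    - [0,0,1.5]
    - [0,0,1.5]
    - [0,0,1.5]
    - [0,0,1.4]
    - [0,0,0.9]
    - [0,0,0.5]
    - [0,0,0.3]
    - [0,0,0.1]
    - [0,0,0.05]
    - [0,0,0.05]
    - [0,0,0]
    - [0,0,0]
  twist: [0,0,0,0,0,0,0,0,0,0,0,0,0,0,0]

```text
time: 29.03
ee_pos: [0.5147, 0.1767, 0.0229]
tcp_rot: [0.762, 0.648, 0.0, 0.0]
wrist_force: [0.0, -0.7, 0.6]
finger_gap: 0.0262
grasp_force: 29.5
```

```bash
python3 go.py ggreen
```

```text
29.0333 [0.5147 0.1767 0.0229] 80.76 gap 0.0262 29.51915144920349 [ 0.  -0.7  0.6]
ggreen twist 0.2 then slide cm x 0.13 y -0.03 z now 0.0229
```

Request:
arm_command:
  slide:
    - [0,0,0.05]
    - [0,0,0.05]
    - [0,0,0.03]
    - [0,0,0]
    - [0,0,0]
  twist: [0,0,0,0,0]

```text
time: 29.45
ee_pos: [0.5147, 0.1768, 0.0219]
tcp_rot: [0.762, 0.648, 0.0, 0.0]
wrist_force: [-3.6, -0.5, 8.4]
finger_gap: 0.0261
grasp_force: 30.3
```

Request:
arm_command:
  slide:
    - [0,0,0]
    - [0,0,0]
    - [0,0,0]
    - [0,0,0]
    - [0,0,0]
    - [0,0,0]
    - [0,0,0]
    - [0,0,0]
  twist: [0,0,0,0,0,0,0,0]
  claw: 1

```text
time: 30.12
ee_pos: [0.5145, 0.1767, 0.0212]
tcp_rot: [0.762, 0.648, -0.0, -0.0]
wrist_force: [0.1, -0.5, 0.4]
finger_gap: 0.0855
grasp_force: 0.0
```

Request:
arm_command:
  slide:
    - [0,0,-0.5]
    - [0,0,-1]
    - [0,0,-1.5]
    - [0,0,-1.5]
    - [0,0,-1.5]
    - [0,0,-1.5]
    - [0,0,-1.5]
    - [0,0,-1.5]
    - [0,0,-1.4]
    - [0,0,0]
    - [0,0,0]
    - [0,0,0]
    - [0,0,0]
    - [0,0,0]
    - [0,0,0]
    - [0,0,0]
  twist: [0,0,0,0,0,0,0,0,0,-5.7,-5.7,-5.7,-5.7,-5.7,0,0]

```text
time: 31.45
ee_pos: [0.5145, 0.1767, 0.1409]
tcp_rot: [0.58, 0.815, 0.0, 0.0]
wrist_force: [0.1, 0.0, 0.5]
finger_gap: 0.0855
grasp_force: 0.0
```

```bash
python3 go.py red
```

```text
31.45 [0.5145 0.1767 0.1409] 109.08 gap 0.0855 0.0 [0.1 0.  0.5]
red twist -0.0 then slide cm x -42.85 y -15.53 z now 0.1409
```

Request:
arm_command:
  slide:
    - [-1,-0.35,0]
    - [-2.4,-0.87,0]
    - [-2.4,-0.87,0]
    - [-2.4,-0.87,0]
    - [-2.4,-0.87,0]
    - [-2.4,-0.87,0]
    - [-2.4,-0.87,0]
    - [-2.4,-0.87,0]
    - [-2.4,-0.87,0]
    - [-2.4,-0.87,0]
    - [-2.4,-0.87,0]
    - [-2.4,-0.87,0]
    - [-2.4,-0.87,0]
    - [-2.4,-0.87,0]
    - [-2.4,-0.87,0]
    - [-2.4,-0.87,0]
    - [-2.4,-0.87,0]
    - [-2.2,-0.8,0]
    - [-1.25,-0.46,0]
    - [0,0,0]
  twist: [0,0,0,0,0,0,0,0,0,0,0,0,0,0,0,0,0,0,0,0]

```text
time: 33.12
ee_pos: [0.5085, -0.2815, 0.1401]
tcp_rot: [0.581, 0.814, -0.0, 0.0]
wrist_force: [-0.9, 0.7, -0.5]
finger_gap: 0.0854
grasp_force: 0.0
```

Request:
arm_command:
  slide:
    - [0,0,0]
    - [0,0,0]
  twist: [0,0]

```text
time: 33.28
ee_pos: [0.5091, -0.2783, 0.1402]
tcp_rot: [0.579, 0.815, 0.0, -0.0]
wrist_force: [-0.4, 0.8, -0.2]
finger_gap: 0.0854
grasp_force: 0.0
```

```bash
python3 go.py red
```

```text
33.2833 [ 0.5091 -0.2783  0.1402] 109.24 gap 0.0854 0.0 [-0.4  0.8 -0.2]
red twist 0.1 then slide cm x -0.03 y -0.13 z now 0.1402
```

Request:
arm_command:
  slide:
    - [0,-0.1,1.0]
    - [0,0,1.5]
    - [0,0,1.5]
    - [0,0,1.5]
    - [0,0,1.5]
    - [0,0,1.5]
    - [0,0,1.5]
    - [0,0,1.2]
    - [0,0,0.6]
    - [0,0,0]
    - [0,0,0]
  twist: [0,0,0,0,0,0,0,0,0,0,0]

```text
time: 34.2
ee_pos: [0.5084, -0.2792, 0.0223]
tcp_rot: [0.579, 0.815, 0.0, 0.0]
wrist_force: [0.6, -0.3, -0.2]
finger_gap: 0.0854
grasp_force: 0.0
```

Request:
arm_command:
  slide:
    - [0,0,0]
    - [0,0,0]
    - [0,0,0]
    - [0,0,0]
    - [0,0,0]
    - [0,0,0]
    - [0,0,0]
    - [0,0,0]
    - [0,0,0]
    - [0,0,0]
    - [0,0,0]
    - [0,0,0]
  twist: [0,0,0,0,0,0,0,0,0,0,0,0]
  claw: 0

```text
time: 35.2
ee_pos: [0.5084, -0.2795, 0.0226]
tcp_rot: [0.579, 0.815, -0.0, 0.0]
wrist_force: [-1.0, 1.9, 5.4]
finger_gap: 0.026
grasp_force: 29.6
```

Request:
arm_command:
  slide:
    - [0,0,-0.5]
    - [0,0,-1]
    - [0,0,-1.5]
    - [0,0,-1.5]
    - [0,0,-1.5]
    - [0,0,-1.5]
    - [0,0,-1.5]
    - [0,0,-1.5]
    - [0,0,-1.4]
    - [0,0,0]
    - [0,0,0]
    - [0,0,0]
    - [0,0,0]
    - [0,0,0]
    - [0,0,0]
  twist: [0,0,0,0,0,0,0,0,0,5.7,5.7,5.7,5.7,5.7,0]

```text
time: 36.45
ee_pos: [0.5082, -0.2794, 0.1419]
tcp_rot: [0.763, 0.646, 0.0, 0.0]
wrist_force: [0.5, -0.0, -0.4]
finger_gap: 0.0257
grasp_force: 29.5
```

```bash
python3 go.py gred
```

```text
36.45 [ 0.5082 -0.2794  0.1419] 80.48 gap 0.0257 29.49157029390335 [ 0.5 -0.  -0.4]
gred twist -0.1 then slide cm x 50.84 y -6.89 z now 0.1419
```

Request:
arm_command:
  slide:
    - [1,-0.14,0]
    - [2.4,-0.33,0]
    - [2.4,-0.33,0]
    - [2.4,-0.33,0]
    - [2.4,-0.33,0]
    - [2.4,-0.33,0]
    - [2.4,-0.33,0]
    - [2.4,-0.33,0]
    - [2.4,-0.33,0]
    - [2.4,-0.33,0]
    - [2.4,-0.33,0]
    - [2.4,-0.33,0]
    - [2.4,-0.33,0]
    - [2.4,-0.33,0]
    - [2.4,-0.33,0]
    - [2.4,-0.33,0]
    - [2.4,-0.33,0]
    - [2.4,-0.33,0]
    - [2.4,-0.33,0]
    - [2.4,-0.33,0]
  twist: [0,0,0,0,0,0,0,0,0,0,0,0,0,0,0,0,0,0,0,0]

```text
time: 38.12
ee_pos: [0.5192, 0.1926, 0.1415]
tcp_rot: [0.76, 0.649, 0.0, -0.0]
wrist_force: [0.1, 0.1, -0.7]
finger_gap: 0.0263
grasp_force: 29.5
```

Request:
arm_command:
  slide:
    - [2,-0.2,0]
    - [1.4,-0.18,0]
    - [0.84,-0.1,0]
    - [0,0,0]
    - [0,0,0]
    - [0,0,0]
  twist: [0,0,0,0,0,0]

```text
time: 38.62
ee_pos: [0.5219, 0.2326, 0.1412]
tcp_rot: [0.762, 0.648, -0.0, 0.0]
wrist_force: [0.2, 0.3, 0.2]
finger_gap: 0.0263
grasp_force: 29.5
```

```bash
python3 go.py gred
python3 - <<'E'
from h import *
im,_=look("side"); cv2.imwrite("pics/s6.png",cv2.resize(im[80:260,260:420,::-1],None,fx=3.3,fy=3.3))
E
```

```text
38.6167 [0.5219 0.2326 0.1412] 80.75 gap 0.0263 29.51239675283432 [0.2 0.3 0.2]
gred twist 0.2 then slide cm x 0.10 y 0.16 z now 0.1412
```

View pics/s6.png

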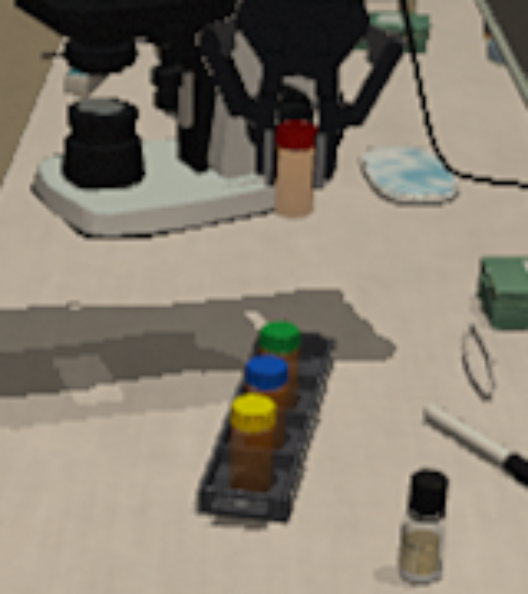

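Yellow (252,440), blue (267,380) and green (280,340) in the crop stand in successive bays, and red is held upright. Lowering red now.

Request:
arm_command:
  slide:
    - [0.1,0.15,1.0]
    - [0,0,1.5]
    - [0,0,1.5]
    - [0,0,1.5]
    - [0,0,1.5]
    - [0,0,1.5]
    - [0,0,1.4]
    - [0,0,0.9]
    - [0,0,0.5]
    - [0,0,0.3]
    - [0,0,0.1]
    - [0,0,0.05]
    - [0,0,0.05]
    - [0,0,0]
    - [0,0,0]
  twist: [0,0,0,0,0,0,0,0,0,0,0,0,0,0,0]

```text
time: 39.92
ee_pos: [0.5237, 0.2343, 0.0236]
tcp_rot: [0.762, 0.648, 0.0, 0.0]
wrist_force: [-0.1, 0.6, -0.3]
finger_gap: 0.0263
grasp_force: 29.5
```

Request:
arm_command:
  slide:
    - [0,0,0.05]
    - [0,0,0.05]
    - [0,0,0.03]
    - [0,0,0]
    - [0,0,0]
  twist: [0,0,0,0,0]

```text
time: 40.33
ee_pos: [0.5237, 0.2343, 0.0226]
tcp_rot: [0.762, 0.648, 0.0, 0.0]
wrist_force: [-2.7, -0.6, 7.7]
finger_gap: 0.026
grasp_force: 30.2
```

```bash
python3 go.py gred
```

```text
40.3333 [0.5237 0.2343 0.0226] 80.76 gap 0.026 30.197986364364624 [-2.7 -0.6  7.7]
gred twist 0.2 then slide cm x -0.09 y 0.01 z now 0.0226
```

Red is on the floor of its bay. I'll release it, lift off and back away to the right so the view is clear.

Request:
arm_command:
  slide:
    - [0,0,0]
    - [0,0,0]
    - [0,0,0]
    - [0,0,0]
    - [0,0,0]
    - [0,0,0]
    - [0,0,0]
    - [0,0,0]
  twist: [0,0,0,0,0,0,0,0]
  claw: 1

```text
time: 41.0
ee_pos: [0.5235, 0.2342, 0.0219]
tcp_rot: [0.762, 0.648, -0.0, -0.0]
wrist_force: [1.0, 0.6, 0.2]
finger_gap: 0.0855
grasp_force: 0.0
```

Request:
arm_command:
  slide:
    - [0,0,-0.5]
    - [0,0,-1]
    - [0,0,-1.5]
    - [0,0,-1.5]
    - [0,0,-1.5]
    - [0,0,-1.5]
    - [0,0,-1.5]
    - [0,0,-1.5]
    - [0,0,-1.5]
    - [-2.4,0,0]
    - [-2.4,0,0]
    - [-2.4,0,0]
    - [-2.4,0,0]
    - [-2.4,0,0]
    - [-2.4,0,0]
    - [-2.4,0,0]
    - [-2.4,0,0]
    - [-2.4,0,0]
    - [-2.4,0,0]
    - [-2.4,0,0]
  twist: [0,0,0,0,0,0,0,0,0,0,0,0,0,0,0,0,0,0,0,0]

```text
time: 42.67
ee_pos: [0.4809, -0.0275, 0.143]
tcp_rot: [0.762, 0.648, 0.0, 0.0]
wrist_force: [0.6, 0.1, 0.1]
finger_gap: 0.0853
grasp_force: 0.0
```

Request:
arm_command:
  slide:
    - [-2.4,0,0]
    - [-2.4,0,0]
    - [-2.4,0,0]
    - [-2.4,0,0]
    - [-2.4,0,0]
    - [-1,0,0]
    - [0,0,0]
    - [0,0,0]
    - [0,0,0]
  twist: [0,0,0,0,0,0,0,0,0]

```text
time: 43.42
ee_pos: [0.4604, -0.1538, 0.1422]
tcp_rot: [0.762, 0.648, 0.0, 0.0]
wrist_force: [-0.1, 0.7, -0.8]
finger_gap: 0.0855
grasp_force: 0.0
```

```bash
cat > chk.py <<'E'
from m import *
c0=np.array([.510,.1505]); a=np.radians(-9.45); ex=np.array([np.cos(a),np.sin(a)]); ey=np.array([-np.sin(a),np.cos(a)])
im,h,X=cloud("top"); cv2.imwrite("pics/t7.png",cv2.resize(im[190:260,140:310,::-1],None,fx=4,fy=4))
for n,(lo,hi) in rng.items():
    m=(h[...,0]>=lo)&(h[...,0]<=hi)&(h[...,1]>120)&(h[...,2]>50)&(X[...,2]>.05)&(X[...,2]<.08)&(X[...,1]>0)&(X[...,1]<.3)
    q=X[m].mean(0); d=q[:2]-c0; print(n,m.sum(),q.round(4),"rack x,y",(d@ex).round(4),(d@ey).round(4))
E
python3 chk.py; python3 go.py
```

```text
yellow 166 [0.4956 0.0694 0.0628] rack x,y -0.0008 -0.0823
blue 161 [0.5045 0.1243 0.0631] rack x,y -0.0011 -0.0267
green 154 [0.5135 0.1762 0.063 ] rack x,y -0.0008 0.026
red 166 [0.5224 0.233  0.0622] rack x,y -0.0013 0.0835
43.4667 [ 0.4604 -0.1537  0.1421] 80.81 gap 0.0857 0.0 [-0.1  0.9  0.4]
```

View pics/t7.png

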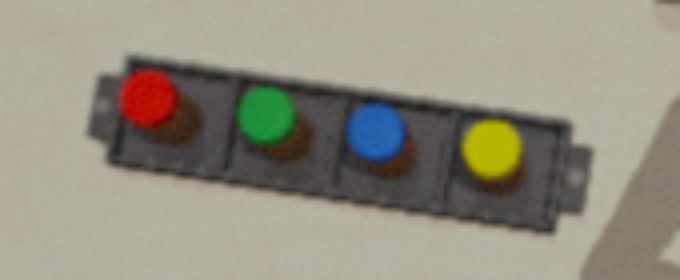

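The picture shows red (148,97), green (267,114), blue (376,131) and yellow (492,148), each in its mirrored bay. All are within 2 mm of the bay centres, with cap tops at 63 mm.

```bash
python3 -c "
from station import r; print(r.close_job())"
```

```text
the job is handed in; nothing more can be done
None
```

All four vials stand upright and released in the grey rack in reversed order (left to right: red, green, blue, yellow), each about 2 mm or less from its bay centre in the last camera check, and the job was handed in at about 43 s; no verdict came back.

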